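# Retension the cam clamp on the drilling fixture

## Task

The cam clamp on the drilling fixture has been left half shut and does not grip the flat steel bar under it. Flip its ball-ended handle right over to the open side, screw the wing nut down until the handle, on its way back, starts to bite when it stands about upright (within ten degrees or so), then press the handle fully down to its closed stop and let go. Adjust the nut only with the clamp open, and leave the bar where it lies.

Things in the scene. Friction and masses are not known exactly. Their poses are not given: they have to be found in the camera images.
- fixture: Drilling fixture, bolted down: dark steel base plate 250 x 150 x 16 mm. Origin on the table top, 10 mm in +x from the plate's centre; z up. Its x axis runs from the cam tower (x = -75 mm) along the strap to the wing nut and the bar (both x = +45 mm). A guide column 18 x 22 mm goes up through the strap at x = -18 mm and ends 132 mm above the table. Yaw within 0.4 rad of 0.
- cam_axis (a point): The handle's fixed pivot between two grey cheeks (34 mm wide in y, 148 mm high), 130 mm above the table at fixture x = -75 mm, y = 0; axes as the fixture's. Its eccentric lets the strap rise from its closed height by 8 mm x (1 - cos(lever angle)): 5.9 mm at upright, 14.9 mm at the open stop, no slope at the closed stop, so the handle locks there.
- lever (a joint): Angle of the cam handle about the fixture's +x axis, rad. 0 = closed stop: it lies to the fixture's +y side, rising 0.27 rad above level; starts at 0.8 to 1.2. 1.30 = upright. 2.6 = open stop: it lies to the -y side, 0.27 rad above level. Pivot friction about 0.2 N m (2 N at the ball) holds it where it is left, unless the strap is pushed down hard. Far too tight a nut keeps it from closing.
- ball (a point): Centre of the black ball, 26 mm across, on the handle's end, 90 mm from the pivot axis, in the plane fixture x = -75 mm; the handle's bar is 12 mm round. Pinch it from above across fixture x at any angle: it turns freely on a cross pin along x. When the foot meets the bar, resistance to closing steps up by about 2.5 N at the ball (for a bite at upright; less nearer a stop).
- nut (a joint): Angle of the steel wing nut, rad; grows clockwise seen from above, which screws spindle, foot and nut down together by 3.18 mm per rad (20 mm a turn, several-start thread). Starts at 0 to 0.3, too loose; range 0 to 7. Turning takes about 0.3 N m; it stays where it is left.
- nut_grip (a point): Centre of the wings of the wing nut: an upright bar 46 mm long (this point's x), 10 mm thick (its y), 24 mm high (z), on the spindle. At nut 0 it is 152 mm above the table with the handle closed, 167 mm with it open. The strap's top face lies 46 mm below it at nut 0, less 3.18 mm per rad.
- strap: The clamp's steel strap, 165 x 40 x 14 mm, along the fixture's x, riding level on the guide column. Origin under its centre, at fixture x = -10 mm, 92 mm above the table with the handle closed, 107 mm with it open. It carries the spindle with its foot and the wing nut.
- spindle_bush (a point): Where the spindle leaves the strap's underside, at fixture x = +45 mm. Below hangs a round sprung foot, 24 mm across. How far it is set out on its stem differs every time, 0 to 9 mm, unreported. Handle closed, nut 0, foot set in: 7.9 mm gap to the bar. Wanted: closing drives the foot about 6 mm past first contact. Its spring gives 30 N at contact plus 5 N per mm, travel 12 mm.
- bar: Loose flat steel bar 40 x 170 x 12 mm, long side along the fixture's y, lying under the foot on the fixture's rest, 40 mm above the table, between two 6 mm high ledges. Origin: centre of its underside. About 0.6 kg.
Not all that is in view belongs to the job. Leave any brown or purple look-alike of the bar alone.

How it is judged:
On the way, in this order (a step that is already met when the one before it is completed fails the run):
1. the cam handle is flipped right over to the open side (value of joint lever above 2.3 rad), for 0.1 s.
2. with the handle open, the wing nut is screwed down from its start (value of joint nut above 0.5 rad and value of joint lever above 1.7 rad), for 0.1 s.
At the end, for the whole second after the job is handed in: The handle is within 0.15 rad of its closed stop, the foot presses on the bar with 51 to 69 N (the handle began to bite within about 0.22 rad of upright), and the bar is at rest within 8 mm of where it lay (value of joint lever below 0.15 rad and contact force between strap and bar between 51 and 69 N and distance of bar from where it was at the start of the episode below 0.008 m and linear speed of bar below 0.02 m/s); the robot touches nothing.
It fails at once if the nut is turned while the handle is closed or nearly so ((velocity of joint nut above 0.5 rad/s or velocity of joint nut below -0.5 rad/s) and value of joint lever below 0.6 rad).
It fails at once if the bar is pushed out of place (distance of bar from where it was at the start of the episode above 0.015 m).
It also fails if it takes over 72 s, if anything falls off the work surface, if the arm or the gripper's body presses on something with over 40 N, if the wrist force passes 120 N, or if a joint passes its speed limit or range.

## Robot

A 7-joint arm with a two-finger parallel gripper is mounted at the origin on the work surface. World frame = base frame: x ahead of the robot, y to its left, z up, the work surface at z = 0. Lengths are in m, angles in rad, forces in N, time in s.
With the tool pointing down it reaches from about 0.4 to 0.875 m from the base axis. Payload 19.3 kg.
Tool frame: the origin (TCP) lies on the centre line of the jaws, within the pads' length; the fingertips stand 8 mm ahead of it and the grasp point (between the pads) lies 11 mm behind it (bot.tip_extent is the distance from the TCP to the fingertips, in m); x points along the fingers, y is the direction in which the jaws open and shut, and the axes are right-handed (so a half turn about x gives the same grasp; the last joint's range is limited). The gripper opens to 85 mm and grips with 20 to 120 N. Pads are 22 mm wide; open, the fingers measure 114 mm over their backs; the gripper's body (76 mm by 85 mm) begins 54 mm behind the grasp point. The pads swing forward as they close: fully open they stand 13 mm farther back than shut.
Start: joints at [1.038, 0.521, -0.036, 1.599, 0.021, 1.021, -0.113], TCP at [0.279, -0.559, 0.239] pointing down, gripper open.
Joint ranges: [-2.91, 2.91], [-0.3, 2.13], [-1.5, 1.42], [0.17, 2.43], [-1.26, 4.41], [0.16, 1.93], [-2.52, 2.52]. Speed limits (rad/s): [1.89, 1.89, 2.39, 2.39, 3.01, 3.01, 3.01].

## Interface

Orientations are given as [roll, pitch, yaw] about the fixed x, y, z axes, in that order (R = Rz(yaw) Ry(pitch) Rx(roll)).
In Python, from workcell import sensors, imaging, order, bot gives the robot as it stands.
- The arm moves only by the tool arm_command, never from a script. Its argument "commands" is a list of rows, each an object of numbers: "dx", "dy", "dz": the shift along the tool's x, y, z in cm; "twist": the turn about the tool's x in rad. A call has 1 to 12 rows; each row is the pose to reach, as a shift and turn from the pose measured when the call began, along the tool's axes at that moment; what a row does not reach only later rows make up. A row lasts 1/12 s, in which the tool goes at most 41.7 mm and 7.16 degrees, less where a joint would pass 70% of its speed; a pose out of reach is approached as far as the arm can. A call with a gripper value outside its range is refused whole. "grip" is the closure, from -1 (fully open) to 1 (shut), set as the call begins (left out, the last holds). The fingers move at their own pace and stop on an object; "squeeze" is the grip in N (left out, the last holds). Time passes only in rows, so rows that repeat a pose let the fingers close. It gives the time, the measured TCP pose, the force and the opening at its end, in the units of the state.
- sensors.observe(): the state, without advancing time (a new reading comes with each control period).
- imaging.grab_frame(name): name is "scene" or "top" or "wrist"; returns the picture (400x640x3 uint8, red, green, blue); there is no depth.
- imaging.camera_info(name): a dict with "fx", "fy", "cx", "cy" (pixels), "dist_coeffs" ([k1, k2, p1, p2, k3] as OpenCV has them; the pictures are not rectified), "origin" and "attitude" of the camera in the world. Camera axes: x right, y down, z forward; pixel columns grow to the right and rows downward; lengths in m; the calibration is good to about 2 mm. A picture is of the moment at which its call begins: read the wrist's pose just before it. camera_info takes no time and is no camera call; for the wrist camera it gives the pose at the moment of the call.
- order.job_done(): hands the job in, once; it reports no verdict.
The state is a dict: "clock": time; "qpos": joint angles; "qd": joint speeds; "joint_efforts": joint torques, N m; "position": TCP position; "tool_rot": TCP orientation; "force": force on the tool from outside, world axes, zero at the start; "moment": the same for the moment, N m; "grip_width": finger opening in m.
Only numpy, scipy, OpenCV 4.12 (cv2) and the standard library are available. Lean on these libraries where they do the work, as an engineer would, in place of code of your own. Each camera call takes 0.05 s, during which the arm holds its last target.

## Working session

There is one attempt and no reset: what is moved stays moved. The work goes in short steps, Python scripts to look and compute and a tool call to move; the robot and the scene stay as the last step left them, time stands still between calls to the robot, and variables do not carry over. Pictures are saved under pics/ and viewed, and the job is handed in when it is done.

Besides the shell and the picture viewer there is one more tool, called after ">>>" in YAML: its name, and indented under it one key for each argument. arm_command: Moves the arm, as the interface text tells. Its arguments: {"type":"object","properties":{"commands":{"type":"array"},"grip":{"type":"number"},"squeeze":{"type":"number"}},"required":["commands"]}

```bash
mkdir -p pics; ls; python3 - <<'E'
from workcell import sensors, imaging, order, bot
import cv2
print(sensors.observe()); print(bot.__dict__ if hasattr(bot,'__dict__') else dir(bot))
for n in ["scene","top","wrist"]:
    print(n,imaging.camera_info(n))
    cv2.imwrite(f"pics/{n}0.png",imaging.grab_frame(n)[:,:,::-1])
E
```

```text
pics
{'clock': 0.0, 'qpos': array([ 1.03780767,  0.52198986, -0.03630052,  1.59999252,  0.02120881,
        1.02110385, -0.11281786]), 'qd': array([ 1.99825057e-03, -6.98478376e-05, -6.94930165e-04, -4.79546951e-04,
        1.38554355e-03,  1.15504195e-03, -1.52383794e-03]), 'joint_efforts': array([-3.05902440e-04, -9.27076650e+01,  1.98015936e+00, -3.69918001e+01,
        1.77682971e-02,  8.28081305e-03, -6.83579060e-05]), 'position': array([ 0.2788363 , -0.55899308,  0.23874663]), 'tool_rot': array([-1.48043512,  1.56968784,  2.12389938]), 'force': array([-1.02067738,  0.89184722, -0.89629916]), 'moment': array([-0.01730504, -0.02572828, -0.04195943]), 'grip_width': 0.08538960497999083}
{}
scene {'fx': 386.1131793039732, 'fy': 386.1131793039732, 'cx': 316.66998344060215, 'cy': 205.16537416480773, 'dist_coeffs': array([-0.00144328,  0.        ,  0.        ,  0.        ,  0.        ]), 'origin': array([ 0.80914485, -0.4605494 ,  0.98183765]), 'attitude': array([-2.58137359e+00, -1.85923003e-03,  6.93429825e-01])}
top {'fx': 499.7116118088222, 'fy': 499.7116118088222, 'cx': 321.76833419319564, 'cy': 199.0969959669649, 'dist_coeffs': array([-0.14770523,  0.        ,  0.        ,  0.        ,  0.        ]), 'origin': array([ 0.26862377, -0.04807342,  1.19015259]), 'attitude': array([-2.93128632, -0.00592665, -1.47400542])}
wrist {'fx': 282.8665780637828, 'fy': 282.8665780637828, 'cx': 313.5341515191211, 'cy': 203.34440031627682, 'dist_coeffs': array([-0.03850245,  0.        ,  0.        ,  0.        ,  0.        ]), 'origin': array([ 0.34929391, -0.52307613,  0.37427518]), 'attitude': array([ 2.82485333e+00,  5.88680592e-04, -1.10803981e+00])}
```

View pics/scene0.png

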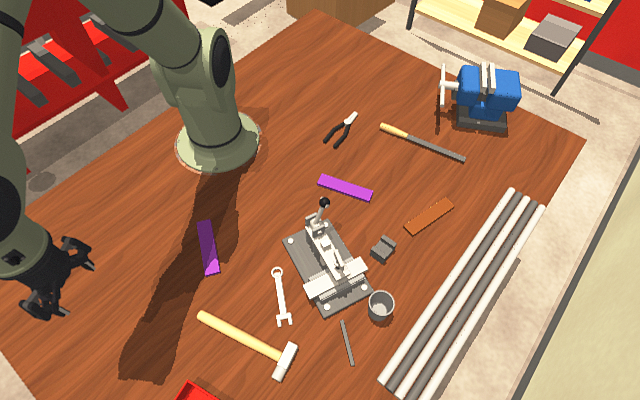

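View pics/top0.png

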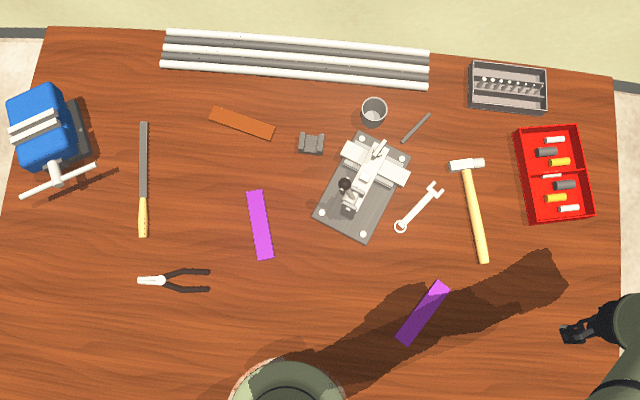

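View pics/wrist0.png

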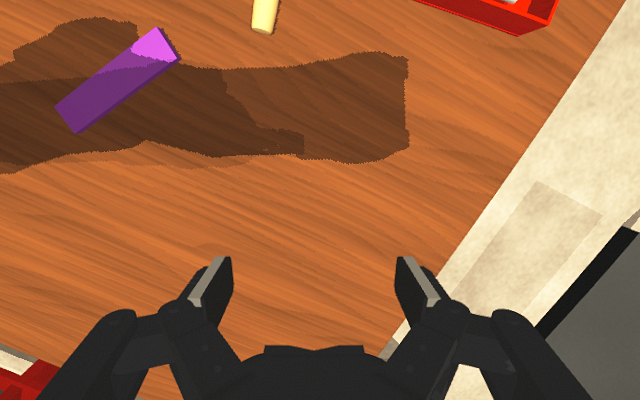

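The fixture is at about (362,188) in top and (328,262) in scene. The black ball is at (345,184) in top and (324,202) in scene. I'll zoom in and measure next.

```bash
cat > h.py <<'E'
from workcell import sensors, imaging, order, bot
import cv2, numpy as np
from scipy.spatial.transform import Rotation as Ro
def K(i): return np.array([[i['fx'],0,i['cx']],[0,i['fy'],i['cy']],[0,0,1]])
def ray(i,u,v):
    p=cv2.undistortPoints(np.array([[[u,v]]],float),K(i),i['dist_coeffs'])[0,0]
    return i['origin'],Ro.from_euler('xyz',i['attitude']).apply([p[0],p[1],1])
def onz(i,u,v,z):
    o,d=ray(i,u,v); return o+d*(z-o[2])/d[2]
def onplane(i,u,v,p0,n):
    o,d=ray(i,u,v); return o+d*((np.array(p0)-o)@n)/(d@n)
def proj(i,P):
    R=Ro.from_euler('xyz',i['attitude']).as_matrix().T
    return cv2.projectPoints(np.array(P,float).reshape(-1,1,3),cv2.Rodrigues(R)[0],-R@i['origin'],K(i),i['dist_coeffs'])[0].reshape(-1,2)
def two(i1,a,i2,b):
    o,d=ray(i1,*a);q,e=ray(i2,*b); d/=np.linalg.norm(d);e/=np.linalg.norm(e)
    t=np.linalg.lstsq(np.c_[d,-e],q-o,rcond=None)[0]; A=o+t[0]*d;B=q+t[1]*e
    return (A+B)/2,np.linalg.norm(A-B)
E
python3 - <<'E'
import cv2
t=cv2.imread('pics/top0.png')[115:255,290:430];s=cv2.imread('pics/scene0.png')[185:325,270:410]
cv2.imwrite('pics/z0.png',cv2.hconcat([cv2.resize(t,(400,400),interpolation=2)[:,:],cv2.resize(s,(400,400),interpolation=2)]))
E
```

```text
(no output)
```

View pics/z0.png

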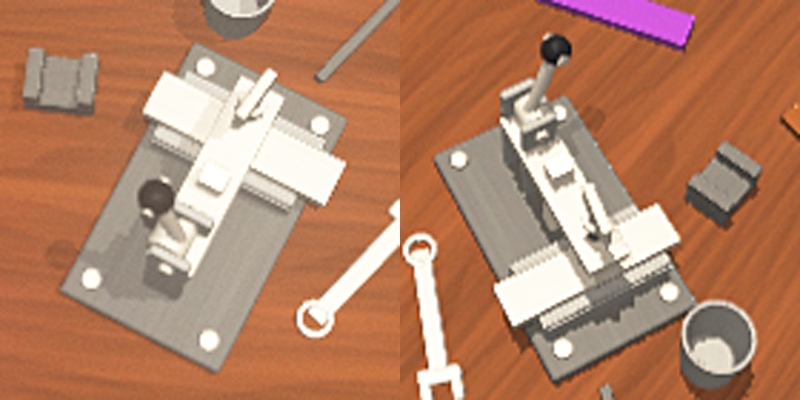

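The left crop (top view) shows plate corners near (192,43), (346,118), (217,372) and (62,291), and the ball at (157,196). In the right crop (scene view) the ball is at (556,49). The wings run from (270,72) to (240,120) in the left crop.

```bash
python3 - <<'E'
from h import *
T=imaging.camera_info('top');S=imaging.camera_info('scene')
k=140/400
tp=lambda u,v:(290+u*k-.35,115+v*k-.35)
sp=lambda u,v:(270+(u-400)*k-.35,185+v*k-.35)
C=np.array([onz(T,*tp(*p),.016) for p in [(192,43),(346,118),(217,372),(62,291)]])
print(C.round(4)); c=C.mean(0);print('c',c, np.linalg.norm(np.roll(C,-1,0)-C,axis=1))
# long axis from bottom edge to top edge
d=(C[0]+C[1]-C[2]-C[3])/2; yaw=np.arctan2(d[1],d[0]);print('yaw',yaw)
sc=np.array([onz(S,*sp(*p),.016) for p in [(437,157),(566,97),(695,300),(556,380)]])
print(sc.round(4),sc.mean(0)); d2=(sc[2]+sc[3]-sc[0]-sc[1])/2; print('yaw s',np.arctan2(d2[1],d2[0]))
x=np.array([np.cos(yaw),np.sin(yaw),0]);y=np.array([-x[1],x[0],0])
o=c+.010*x; o[2]=0
P,e=two(T,tp(157,196),S,sp(556,49))
print('ball',P,e,'fixture',(P-o)@x,(P-o)@y,P[2])
nu=[onz(T,*tp(*p),.16) for p in [(270,72),(240,120)]]
print('nut',[((n-o)@x,(n-o)@y) for n in nu]); 
for f in [(-.075,0),(.045,0)]: print(o+f[0]*x+f[1]*y)
b=[onz(T,*tp(*p),.052) for p in [(165,72),(345,165),(325,205),(143,108)]]
print('bar', [((n-o)@x,(n-o)@y) for n in b])
E
```

```text
[[ 0.7029 -0.1005  0.016 ]
 [ 0.6485 -0.2386  0.016 ]
 [ 0.4189 -0.1446  0.016 ]
 [ 0.4741 -0.0101  0.016 ]]
c [ 0.56108723 -0.1234531   0.016     ] [0.14837649 0.24813418 0.14531205 0.2460304 ]
yaw -0.38241954491064584
[[ 0.4227 -0.1419  0.016 ]
 [ 0.4772 -0.0082  0.016 ]
 [ 0.7011 -0.0992  0.016 ]
 [ 0.6498 -0.2364  0.016 ]] [ 0.56269331 -0.12141575  0.016     ]
yaw s -0.39024198614112904
ball [ 0.51240646 -0.07523987  0.221423  ] 0.002169419575778892 fixture -0.07315584607946903 0.026564486932972673 0.22142299802131338
nut [(np.float64(0.06805576007141413), np.float64(-0.0027732929413051555)), (np.float64(0.023104034389924682), np.float64(0.0007730305569707299))]
[ 0.50078254 -0.09919728  0.        ]
[ 0.61211428 -0.14397724  0.        ]
bar [(np.float64(0.06644371701074418), np.float64(0.07930189345539207)), (np.float64(0.0637798893107314), np.float64(-0.0896583341302504)), (np.float64(0.025155193793142246), np.float64(-0.08945794022321611)), (np.float64(0.029717034288459298), np.float64(0.0813328300122314))]
```

Fixture yaw is about -0.386 rad and the origin is near (0.571,-0.126). The ball puts the lever at about 1.02 rad, and the wings show the nut near 0.08 rad. Next I'll write a move planner and go above the ball.

```bash
cat >> h.py <<'E'
YAW=-.386
X=np.array([np.cos(YAW),np.sin(YAW),0]);Y=np.array([-X[1],X[0],0]);Z=np.array([0,0,1.])
O=np.array([.562,-.1225,0])+.010*X
def fx(x,y,z): return O+x*X+y*Y+z*Z
def ballp(a,L=.090): return fx(-.075,L*np.cos(a+.27),.130+L*np.sin(a+.27))
def plan(P,ydir=None,grasp=True):
    """shift (cm, tool axes), twist so the grasp point gets to P, jaws along ydir (mod pi)"""
    s=sensors.observe();R=Ro.from_euler('xyz',s['tool_rot']).as_matrix()
    t=np.array(P)+(R[:,0]*.011 if grasp else 0)
    d=R.T@(t-s['position'])*100; tw=0
    if ydir is not None:
        a=R.T@ydir; tw=np.arctan2(a[2],a[1]); tw=(tw+np.pi/2)%np.pi-np.pi/2
    return d.round(2),round(tw,3)
def where():
    s=sensors.observe();R=Ro.from_euler('xyz',s['tool_rot']).as_matrix()
    g=s['position']-R[:,0]*.011; f=g-O
    print('t',round(s['clock'],2),'grasp fixture',(f@X).round(4),(f@Y).round(4),g[2].round(4),'jaw angle in fixture',round(np.arctan2(R[:,1]@Y,R[:,1]@X),3),'q7',s['qpos'][6].round(3),'w',s['grip_width'].round(4),'F fix',[round(float(s['force']@v),2) for v in (X,Y,Z)],'M',s['moment'].round(2), 'ang',round(np.arctan2(g[2]-.13,f@Y)-.27,3),'tilt',R[:,0].round(4))
E
python3 - <<'E'
from h import *
where(); a=1.02
print(ballp(a)); print(plan(ballp(a)+.075*Z,X))
E
```

```text
Traceback (most recent call last):
  File "h.py", line 35, in where
    print('t',round(s['clock'],2),'grasp fixture',(f@X).round(4),(f@Y).round(4),g[2].round(4),'jaw angle in fixture',round(np.arctan2(R[:,1]@Y,R[:,1]@X),3),'q7',s['qpos'][6].round(3),'w',s['grip_width'].round(4),'F fix',[round(float(s['force']@v),2) for v in (X,Y,Z)],'M',s['moment'].round(2), 'ang',round(np.arctan2(g[2]-.13,f@Y)-.27,3),'tilt',R[:,0].round(4))
                                                                                                                                                                                           ^^^^^^^^^^^^^^^^^^^^^
AttributeError: 'float' object has no attribute 'round'
```

```bash
sed -i "s/s\['grip_width'\].round(4)/round(float(s['grip_width']),4)/" h.py
python3 - <<'E'
from h import *
where(); a=1.02
print(ballp(a)); print(plan(ballp(a)+.075*Z,X))
E
```

```text
t 0.15 grasp fixture -0.1079 -0.511 0.2499 jaw angle in fixture -0.722 q7 -0.113 w 0.0855 F fix [0.05, 0.05, -0.14] M [-0.05 -0.01 -0.01] ang 2.641 tilt [-4.e-04  7.e-04 -1.e+00]
[ 0.51117243 -0.07492264  0.21647516]
(array([ -4.13, -32.96, -42.4 ]), np.float64(-0.722))
```

>>> arm_command:
  commands:
    - {"dx": -4.1}
    - {"dx": -4.1, "dy": -33, "dz": -42.4, "twist": -0.72}
    - {"dx": -4.1, "dy": -33, "dz": -42.4, "twist": -0.72}
    - {"dx": -4.1, "dy": -33, "dz": -42.4, "twist": -0.72}
    - {"dx": -4.1, "dy": -33, "dz": -42.4, "twist": -0.72}
    - {"dx": -4.1, "dy": -33, "dz": -42.4, "twist": -0.72}
    - {"dx": -4.1, "dy": -33, "dz": -42.4, "twist": -0.72}
    - {"dx": -4.1, "dy": -33, "dz": -42.4, "twist": -0.72}
    - {"dx": -4.1, "dy": -33, "dz": -42.4, "twist": -0.72}
    - {"dx": -4.1, "dy": -33, "dz": -42.4, "twist": -0.72}
    - {"dx": -4.1, "dy": -33, "dz": -42.4, "twist": -0.72}
    - {"dx": -4.1, "dy": -33, "dz": -42.4, "twist": -0.72}
  grip: -0.2
  squeeze: 30

```text
validation failed for argument at $.co...
```

```bash
python3 - <<'E'
from h import *
where(); print(plan(ballp(1.02)+.075*Z,X))
E
```

```text
t 0.15 grasp fixture -0.1079 -0.511 0.2499 jaw angle in fixture -0.722 q7 -0.113 w 0.0855 F fix [0.05, 0.05, -0.14] M [-0.05 -0.01 -0.01] ang 2.641 tilt [-4.e-04  7.e-04 -1.e+00]
(array([ -4.13, -32.96, -42.4 ]), np.float64(-0.722))
```

>>> arm_command:
  commands:
    - {"dx": -4.1, "dy": 0, "dz": 0, "twist": 0}
  grip: -0.2
  squeeze: 30

```text
clock: 0.23
position: [0.2776, -0.5565, 0.2737]
tool_rot: [-1.501, 1.559, 2.104]
force: [0.2, 0.1, -0.3]
grip_width: 0.0756
```

>>> arm_command:
  commands:
    - {"dx": -0.6, "dy": -33, "dz": -42.4, "twist": -0.72}
    - {"dx": -0.6, "dy": -33, "dz": -42.4, "twist": -0.72}
    - {"dx": -0.6, "dy": -33, "dz": -42.4, "twist": -0.72}
    - {"dx": -0.6, "dy": -33, "dz": -42.4, "twist": -0.72}
    - {"dx": -0.6, "dy": -33, "dz": -42.4, "twist": -0.72}
    - {"dx": -0.6, "dy": -33, "dz": -42.4, "twist": -0.72}
    - {"dx": -0.6, "dy": -33, "dz": -42.4, "twist": -0.72}
    - {"dx": -0.6, "dy": -33, "dz": -42.4, "twist": -0.72}
    - {"dx": -0.6, "dy": -33, "dz": -42.4, "twist": -0.72}
    - {"dx": -0.6, "dy": -33, "dz": -42.4, "twist": -0.72}
    - {"dx": -0.6, "dy": -33, "dz": -42.4, "twist": -0.72}
    - {"dx": -0.6, "dy": -33, "dz": -42.4, "twist": -0.72}

```text
clock: 1.23
position: [0.4932, -0.1053, 0.283]
tool_rot: [-2.218, 1.56, 2.106]
force: [1.0, -1.6, 0.3]
grip_width: 0.0512
```

```bash
python3 - <<'E'
from h import *
where(); print(plan(ballp(1.02)+.075*Z,X))
E
```

```text
t 1.23 grasp fixture -0.0801 -0.01 0.294 jaw angle in fixture -0.002 q7 -0.419 w 0.0512 F fix [1.52, -1.09, 0.26] M [-0.09 -0.03 -0.04] ang 1.362 tilt [-0.0058  0.0097 -0.9999]
(array([ 0.27,  0.51, -3.49]), np.float64(-0.002))
```

>>> arm_command:
  commands:
    - {"dx": 0.3, "dy": 0.5, "dz": -3.5, "twist": 0}
    - {"dx": 0.3, "dy": 0.5, "dz": -3.5, "twist": 0}
    - {"dx": 0.3, "dy": 0.5, "dz": -3.5, "twist": 0}

```text
clock: 1.48
position: [0.5115, -0.0727, 0.2798]
tool_rot: [-2.207, 1.559, 2.121]
force: [-0.4, -1.1, 0.1]
grip_width: 0.0511
```

```bash
python3 - <<'E'
from h import *
where(); print(plan(ballp(1.02),X))
cv2.imwrite('pics/w1.png',imaging.grab_frame('wrist')[:,:,::-1])
i=imaging.camera_info('wrist');print(proj(i,[ballp(1.02),fx(.045,0,.16)]),i['origin'])
E
```

```text
t 1.48 grasp fixture -0.0754 0.027 0.2908 jaw angle in fixture 0.002 q7 -0.493 w 0.0511 F fix [0.03, -1.16, 0.13] M [-0.06  0.02  0.05] ang 1.134 tilt [-0.0064  0.0104 -0.9999]
(array([7.43, 0.12, 0.26]), np.float64(0.002))
[[316.358237   222.68196621]
 [439.09558052 225.28512099]] [ 0.54092968 -0.0014519   0.41583143]
```

View pics/w1.png

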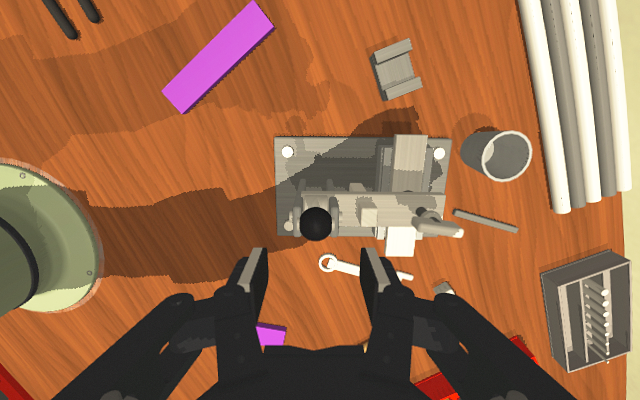

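The ball shows at (317,223) against a predicted (316,223), so I'm descending and pinching it.

>>> arm_command:
  commands:
    - {"dx": 2.5, "dy": 0.1, "dz": 0.25, "twist": 0}
    - {"dx": 5, "dy": 0.1, "dz": 0.25, "twist": 0}
    - {"dx": 7.4, "dy": 0.1, "dz": 0.25, "twist": 0}
    - {"dx": 7.4, "dy": 0.1, "dz": 0.25, "twist": 0}
    - {"dx": 7.4, "dy": 0.1, "dz": 0.25, "twist": 0}

```text
clock: 1.95
position: [0.5098, -0.0774, 0.2057]
tool_rot: [-2.038, 1.558, 2.286]
force: [0.7, -0.4, 0.7]
grip_width: 0.0511
```

>>> arm_command:
  commands:
    - {"dx": 0, "dy": 0, "dz": 0, "twist": 0}
    - {"dx": 0, "dy": 0, "dz": 0, "twist": 0}
    - {"dx": 0, "dy": 0, "dz": 0, "twist": 0}
    - {"dx": 0, "dy": 0, "dz": 0, "twist": 0}
    - {"dx": 0, "dy": 0, "dz": 0, "twist": 0}
    - {"dx": 0, "dy": 0, "dz": 0, "twist": 0}
  grip: 1
  squeeze: 30

```text
clock: 2.45
position: [0.5103, -0.0774, 0.207]
tool_rot: [-2.154, 1.559, 2.171]
force: [-1.9, -0.0, 5.7]
grip_width: 0.0237
```

```bash
python3 - <<'E'
from h import *
where()
for a in [1.3,1.6,1.9,2.2,2.4,2.6,2.65]: print(a,plan(ballp(a)),plan(ballp(a)+.0*Z,X)[1])
E
```

```text
t 2.45 grasp fixture -0.0747 0.0222 0.218 jaw angle in fixture -0.002 q7 -0.533 w 0.0237 F fix [-1.73, -0.75, 5.71] M [0.22 0.26 0.02] ang 1.053 tilt [-0.0065  0.0095 -0.9999]
1.3 (array([-0.21, -0.02,  2.22]), 0) -0.002
1.6 (array([ 0.17, -0.01,  4.88]), 0) -0.002
1.9 (array([1.33, 0.  , 7.31]), 0) -0.002
2.2 (array([3.15, 0.02, 9.29]), 0) -0.002
2.4 (array([ 4.65,  0.04, 10.27]), 0) -0.002
2.6 (array([ 6.32,  0.06, 10.93]), 0) -0.002
2.65 (array([ 6.76,  0.06, 11.05]), 0) -0.002
```

>>> arm_command:
  commands:
    - {"dx": -0.2, "dy": 0, "dz": 1.0, "twist": 0}
    - {"dx": -0.2, "dy": 0, "dz": 2.2, "twist": 0}
    - {"dx": -0.1, "dy": 0, "dz": 3.5, "twist": 0}
    - {"dx": 0.2, "dy": 0, "dz": 4.9, "twist": 0}
    - {"dx": 0.2, "dy": 0, "dz": 4.9, "twist": 0}

```text
clock: 2.87
position: [0.4907, -0.1268, 0.2066]
tool_rot: [-2.002, 1.562, 2.318]
force: [-12.8, -7.5, 31.7]
grip_width: 0.024
```

```bash
python3 - <<'E'
from h import *
where()
for a in [1.9,2.2,2.4,2.6,2.65]: print(a,plan(ballp(a)),plan(ballp(a)+.0*Z,X)[1])
T=imaging.camera_info('top');S=imaging.camera_info('scene')
t=imaging.grab_frame('top')[115:255,290:430,::-1];s=imaging.grab_frame('scene')[165:305,270:410,::-1]
cv2.imwrite('pics/z2.png',cv2.hconcat([cv2.resize(t,(400,400),interpolation=2)[:,:],cv2.resize(s,(400,400),interpolation=2)]))
E
```

```text
t 2.87 grasp fixture -0.0744 -0.0308 0.2176 jaw angle in fixture -0.006 q7 -0.434 w 0.024 F fix [-8.99, -11.79, 31.74] M [-1.32  2.82  0.12] ang 1.639 tilt [-0.0058  0.0062 -1.    ]
1.9 (array([ 1.32, -0.04,  2.  ]), 0) -0.006
2.2 (array([ 3.15, -0.01,  3.97]), 0) -0.006
2.4 (array([4.66, 0.  , 4.95]), 0) -0.006
2.6 (array([6.33, 0.02, 5.61]), 0) -0.006
2.65 (array([6.76, 0.02, 5.72]), 0) -0.006
```

View pics/z2.png

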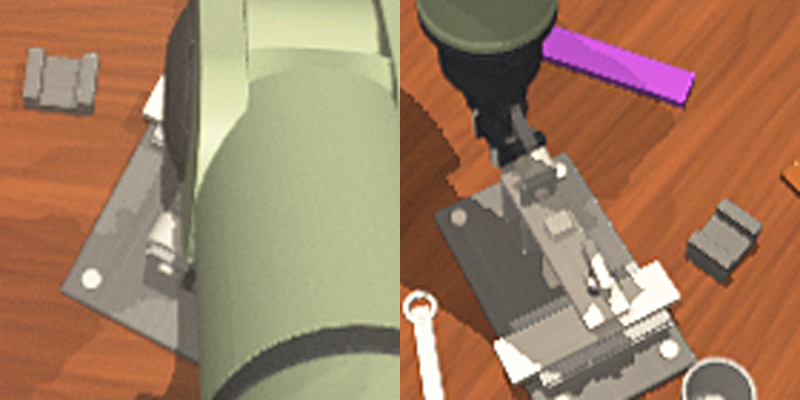

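Reaction is about 33 N, purely radial outward, so my arc radius is a few mm small. I'm continuing on a slightly larger radius.

```bash
python3 - <<'E'
from h import *
for a in [1.63,1.8,2.0,2.2,2.4,2.55]: print(a,plan(ballp(a,.095)))
E
```

```text
1.63 (array([-0.2 , -0.07,  0.12]), 0)
1.8 (array([ 0.45, -0.06,  1.6 ]), 0)
2.0 (array([ 1.51, -0.04,  3.17]), 0)
2.2 (array([ 2.87, -0.02,  4.5 ]), 0)
2.4 (array([ 4.46, -0.01,  5.53]), 0)
2.55 (array([5.77, 0.01, 6.08]), 0)
```

>>> arm_command:
  commands:
    - {"dx": -0.2, "dy": 0, "dz": 0.1, "twist": 0}
    - {"dx": 0, "dy": 0, "dz": 0.8, "twist": 0}
    - {"dx": 0.45, "dy": 0, "dz": 1.6, "twist": 0}
    - {"dx": 0.95, "dy": 0, "dz": 2.4, "twist": 0}
    - {"dx": 1.5, "dy": 0, "dz": 3.2, "twist": 0}
    - {"dx": 1.5, "dy": 0, "dz": 3.2, "twist": 0}

```text
clock: 3.47
position: [0.4773, -0.1579, 0.1919]
tool_rot: [-1.762, 1.562, 2.557]
force: [-7.0, -6.7, 7.3]
grip_width: 0.0237
```

```bash
python3 - <<'E'
from h import *
where()
for a in [2.2,2.4,2.55,2.6]: print(a,plan(ballp(a,.095)))
E
```

```text
t 3.47 grasp fixture -0.0751 -0.0647 0.2029 jaw angle in fixture -0.008 q7 -0.378 w 0.0237 F fix [-3.98, -8.8, 7.35] M [-1.25  1.54  0.3 ] ang 2.026 tilt [-0.0069  0.0046 -1.    ]
2.2 (array([1.38, 0.03, 0.97]), 0)
2.4 (array([2.97, 0.05, 2.  ]), 0)
2.55 (array([4.28, 0.06, 2.55]), 0)
2.6 (array([4.74, 0.07, 2.69]), 0)
```

>>> arm_command:
  commands:
    - {"dx": 0.65, "dy": 0, "dz": 0.7, "twist": 0}
    - {"dx": 1.3, "dy": 0, "dz": 1.2, "twist": 0}
    - {"dx": 2.1, "dy": 0, "dz": 1.75, "twist": 0}
    - {"dx": 2.9, "dy": 0, "dz": 2.2, "twist": 0}
    - {"dx": 3.6, "dy": 0, "dz": 2.5, "twist": 0}
    - {"dx": 4.2, "dy": 0, "dz": 2.75, "twist": 0}
    - {"dx": 4.2, "dy": 0, "dz": 2.75, "twist": 0}

```text
clock: 4.05
position: [0.4664, -0.1833, 0.1492]
tool_rot: [-1.823, 1.562, 2.496]
force: [2.7, 3.9, -4.1]
grip_width: 0.0238
```

```bash
python3 - <<'E'
from h import *
where()
for a in [2.55,2.6]: print(a,plan(ballp(a,.095)))
E
```

```text
t 4.05 grasp fixture -0.0756 -0.0924 0.1602 jaw angle in fixture -0.008 q7 -0.355 w 0.0238 F fix [1.08, 4.63, -4.11] M [ 0.74 -0.57  0.2 ] ang 2.556 tilt [-0.0068  0.0051 -1.    ]
2.55 (array([ 0.01,  0.06, -0.23]), 0)
2.6 (array([ 0.47,  0.06, -0.09]), 0)
```

The handle is at about 2.56 rad, which is open. I'm releasing it, rising and moving to the wing nut.

>>> arm_command:
  commands:
    - {"dx": 0, "dy": 0, "dz": 0, "twist": 0}
    - {"dx": 0, "dy": 0, "dz": 0, "twist": 0}
    - {"dx": 0, "dy": 0, "dz": 0, "twist": 0}
    - {"dx": -3, "dy": 0, "dz": 0, "twist": 0}
    - {"dx": -6.5, "dy": 0, "dz": 0, "twist": 0}
    - {"dx": -6.5, "dy": 0, "dz": 0, "twist": 0}
    - {"dx": -6.5, "dy": 0, "dz": 0, "twist": 0}
  grip: -0.2

```text
clock: 4.63
position: [0.4675, -0.1843, 0.216]
tool_rot: [-1.941, 1.566, 2.377]
force: [-0.5, 0.6, -0.8]
grip_width: 0.0511
```

```bash
python3 - <<'E'
from h import *
where(); print(plan(fx(.045,0,.2265)))
cv2.imwrite('pics/w2.png',imaging.grab_frame('wrist')[:,:,::-1])
i=imaging.camera_info('wrist');print(proj(i,[ballp(2.556),ballp(2.6),fx(.045,0,.1665),fx(-.075,0,.148)]))
E
```

```text
t 4.63 grasp fixture -0.0742 -0.0928 0.227 jaw angle in fixture -0.008 q7 -0.305 w 0.0511 F fix [-0.71, 0.33, -0.82] M [-0.04 -0.02 -0.08] ang 2.064 tilt [-0.0036  0.0034 -1.    ]
(array([ 1.000e-02,  1.184e+01, -9.380e+00]), 0)
[[315.44233032 215.82108502]
 [315.45522367 215.47065636]
 [509.4696666   89.10008879]
 [314.64344039  90.81295628]]
```

View pics/w2.png

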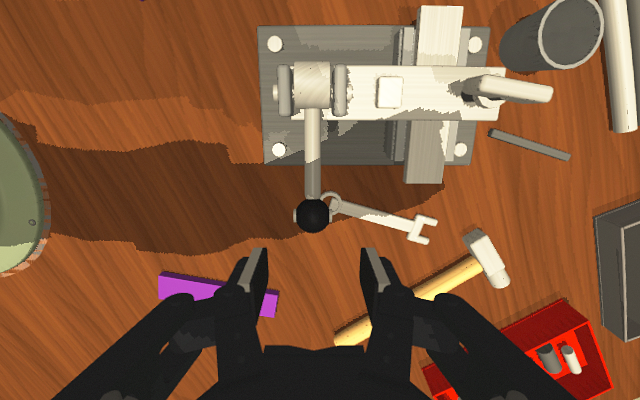

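The handle lies open with the ball at (313,215), and the wings are centred at about (513,88) as predicted.

>>> arm_command:
  commands:
    - {"dx": 0, "dy": 2, "dz": -1.5, "twist": -0.12}
    - {"dx": 0, "dy": 4, "dz": -3, "twist": -0.24}
    - {"dx": 0, "dy": 6, "dz": -4.5, "twist": -0.36}
    - {"dx": 0, "dy": 8, "dz": -6, "twist": -0.48}
    - {"dx": 0, "dy": 10, "dz": -7.5, "twist": -0.6}
    - {"dx": 0, "dy": 11.8, "dz": -9.4, "twist": -0.72}
    - {"dx": 0, "dy": 11.8, "dz": -9.4, "twist": -0.84}
    - {"dx": 0, "dy": 11.8, "dz": -9.4, "twist": -0.96}
    - {"dx": 0, "dy": 11.8, "dz": -9.4, "twist": -1.08}
    - {"dx": 0, "dy": 11.8, "dz": -9.4, "twist": -1.2}
    - {"dx": 0, "dy": 11.8, "dz": -9.4, "twist": -1.32}
    - {"dx": 0, "dy": 11.8, "dz": -9.4, "twist": -1.44}

```text
clock: 5.68
position: [0.6115, -0.1427, 0.2128]
tool_rot: [3.096, 1.562, 2.577]
force: [0.2, -0.5, -0.0]
grip_width: 0.0514
```

```bash
python3 - <<'E'
from h import *
where(); print(plan(fx(.045,0,.2265)))
cv2.imwrite('pics/w3.png',imaging.grab_frame('wrist')[:,:,::-1])
i=imaging.camera_info('wrist');print(proj(i,[fx(.045,0,.1665+.012),fx(.068,0,.1785),fx(.022,0,.1785)]))
E
```

```text
t 5.68 grasp fixture 0.0435 -0.0001 0.2238 jaw angle in fixture 1.438 q7 0.83 w 0.0514 F fix [0.36, -0.44, -0.04] M [-0.   -0.04  0.  ] ang 1.302 tilt [-0.0072  0.0046 -1.    ]
(array([-0.27,  0.03,  0.15]), 0)
[[314.41239965 242.41946775]
 [318.51457814 272.64390917]
 [309.98500333 209.7657822 ]]
```

View pics/w3.png

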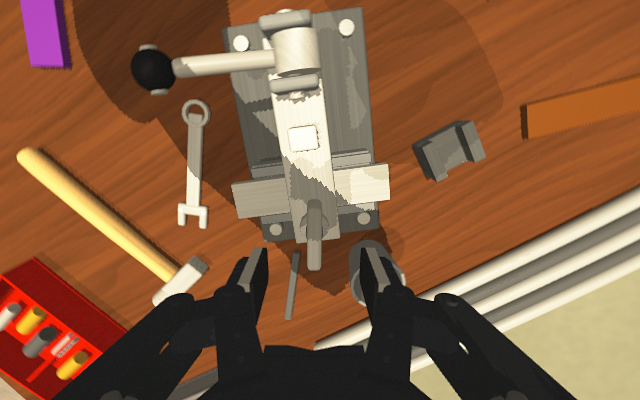

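The wings show as a vertical bar at (313,200)–(315,270), centred between the jaws. Descending and gripping.

>>> arm_command:
  commands:
    - {"dx": 2, "dy": 0, "dz": 0.15, "twist": 0.03}
    - {"dx": 4, "dy": 0, "dz": 0.15, "twist": 0.03}
    - {"dx": 5.6, "dy": 0, "dz": 0.15, "twist": 0.03}
    - {"dx": 5.6, "dy": 0, "dz": 0.15, "twist": 0.03}
    - {"dx": 5.6, "dy": 0, "dz": 0.15, "twist": 0.03}

```text
clock: 6.15
position: [0.6118, -0.1431, 0.1559]
tool_rot: [-3.107, 1.56, 2.635]
force: [0.3, -0.2, 0.2]
grip_width: 0.0512
```

>>> arm_command:
  commands:
    - {"dx": 0, "dy": 0, "dz": 0, "twist": 0}
    - {"dx": 0, "dy": 0, "dz": 0, "twist": 0}
    - {"dx": 0, "dy": 0, "dz": 0, "twist": 0}
    - {"dx": 0, "dy": 0, "dz": 0, "twist": 0}
    - {"dx": 0, "dy": 0, "dz": 0, "twist": 0}
    - {"dx": 0, "dy": 0, "dz": 0, "twist": 0}
    - {"dx": 0, "dy": 0, "dz": 0, "twist": 0}
  grip: 1
  squeeze: 60

```text
clock: 6.73
position: [0.6124, -0.1429, 0.1569]
tool_rot: [3.1, 1.562, 2.559]
force: [0.3, 1.4, 6.3]
grip_width: 0.0179
```

```bash
python3 - <<'E'
from h import *
where(); print(plan(fx(.045,0,.1665)))
E
```

```text
t 6.73 grasp fixture 0.0444 0.0 0.1679 jaw angle in fixture 1.415 q7 0.773 w 0.0179 F fix [-0.31, 1.42, 6.32] M [ 0.35  0.03 -0.03] ang 1.3 tilt [-0.0077  0.0051 -1.    ]
(array([0.14, 0.  , 0.06]), 0)
```

>>> arm_command:
  commands:
    - {"dx": 0, "dy": 0, "dz": 0, "twist": 0}
    - {"dx": 0, "dy": 0, "dz": 0, "twist": 0}
    - {"dx": 0, "dy": 0, "dz": 0, "twist": 0}
    - {"dx": 0, "dy": 0, "dz": 0, "twist": 0}

```text
clock: 7.07
position: [0.6124, -0.1429, 0.1571]
tool_rot: [3.096, 1.562, 2.555]
force: [-1.2, 0.7, 2.3]
grip_width: 0.0181
```

```bash
python3 - <<'E'
from h import *
where()
cv2.imwrite('pics/w4.png',imaging.grab_frame('wrist')[:,:,::-1])
E
```

```text
t 7.07 grasp fixture 0.0445 0.0001 0.1681 jaw angle in fixture 1.415 q7 0.773 w 0.0181 F fix [-1.37, 0.18, 2.26] M [0.25 0.23 0.  ] ang 1.299 tilt [-0.0076  0.005  -1.    ]
```

View pics/w4.png

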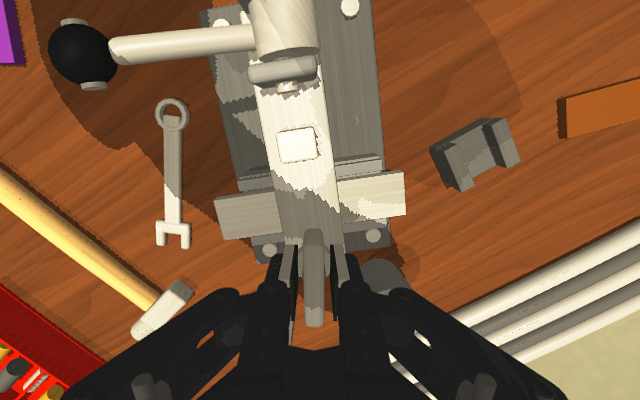

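The opening stalled at 18 mm and the tips reach below the 10 mm wings, so they're pinching the round hub under them. I'll open, rise 10 mm and grip again.

>>> arm_command:
  commands:
    - {"dx": 0, "dy": 0, "dz": 0, "twist": 0}
    - {"dx": 0, "dy": 0, "dz": 0, "twist": 0}
    - {"dx": -1.0, "dy": 0, "dz": 0.05, "twist": 0}
    - {"dx": -1.0, "dy": 0, "dz": 0.05, "twist": 0}
  grip: 0.3

```text
clock: 7.45
position: [0.6136, -0.1433, 0.1688]
tool_rot: [3.007, 1.563, 2.466]
force: [0.3, -0.2, 1.6]
grip_width: 0.0296
```

>>> arm_command:
  commands:
    - {"dx": 0, "dy": 0, "dz": 0, "twist": 0}
    - {"dx": 0, "dy": 0, "dz": 0, "twist": 0}
    - {"dx": 0, "dy": 0, "dz": 0, "twist": 0}
    - {"dx": 0, "dy": 0, "dz": 0, "twist": 0}
    - {"dx": 0, "dy": 0, "dz": 0, "twist": 0}
    - {"dx": 0, "dy": 0, "dz": 0, "twist": 0}
  grip: 1
  squeeze: 60

```text
clock: 7.95
position: [0.6139, -0.1437, 0.1694]
tool_rot: [3.013, 1.564, 2.472]
force: [-1.5, -2.5, 10.0]
grip_width: 0.0088
```

```bash
python3 - <<'E'
from h import *
where(); print(plan(fx(.045,0,.1765)))
E
```

```text
t 7.95 grasp fixture 0.0462 -0.0001 0.1804 jaw angle in fixture 1.415 q7 0.782 w 0.0088 F fix [-0.47, -2.89, 9.99] M [-0.39  0.34  0.23] ang 1.302 tilt [-0.005  0.004 -1.   ]
(array([ 0.39, -0.01, -0.11]), 0)
```

>>> arm_command:
  commands:
    - {"dx": 0.04, "dy": 0, "dz": 0, "twist": 0.12}
    - {"dx": 0.08, "dy": 0, "dz": 0, "twist": 0.24}
    - {"dx": 0.11, "dy": 0, "dz": 0, "twist": 0.36}
    - {"dx": 0.15, "dy": 0, "dz": 0, "twist": 0.48}
    - {"dx": 0.19, "dy": 0, "dz": 0, "twist": 0.6}
    - {"dx": 0.23, "dy": 0, "dz": 0, "twist": 0.72}
    - {"dx": 0.27, "dy": 0, "dz": 0, "twist": 0.84}
    - {"dx": 0.31, "dy": 0, "dz": 0, "twist": 0.96}
    - {"dx": 0.34, "dy": 0, "dz": 0, "twist": 1.08}
    - {"dx": 0.38, "dy": 0, "dz": 0, "twist": 1.2}
    - {"dx": 0.42, "dy": 0, "dz": 0, "twist": 1.32}
    - {"dx": 0.45, "dy": 0, "dz": 0, "twist": 1.4}

```text
clock: 8.95
position: [0.613, -0.1441, 0.1649]
tool_rot: [-1.633, 1.563, 2.702]
force: [-6.3, 4.2, 6.7]
grip_width: 0.0088
```

```bash
python3 - <<'E'
from h import *
where()
E
```

```text
t 8.95 grasp fixture 0.0455 -0.0008 0.1759 jaw angle in fixture 0.008 q7 -0.43 w 0.0088 F fix [-7.43, 1.56, 6.71] M [1.09 1.01 0.19] ang 1.319 tilt [-0.0067  0.0032 -1.    ]
```

>>> arm_command:
  commands:
    - {"dx": 0.04, "dy": -0.03, "dz": 0, "twist": 0.12}
    - {"dx": 0.08, "dy": -0.05, "dz": 0, "twist": 0.24}
    - {"dx": 0.11, "dy": -0.05, "dz": 0, "twist": 0.36}
    - {"dx": 0.15, "dy": -0.05, "dz": 0, "twist": 0.48}
    - {"dx": 0.19, "dy": -0.05, "dz": 0, "twist": 0.6}
    - {"dx": 0.23, "dy": -0.05, "dz": 0, "twist": 0.72}
    - {"dx": 0.27, "dy": -0.05, "dz": 0, "twist": 0.84}
    - {"dx": 0.31, "dy": -0.05, "dz": 0, "twist": 0.96}
    - {"dx": 0.34, "dy": -0.05, "dz": 0, "twist": 1.08}
    - {"dx": 0.38, "dy": -0.05, "dz": 0, "twist": 1.2}
    - {"dx": 0.42, "dy": -0.05, "dz": 0, "twist": 1.32}
    - {"dx": 0.44, "dy": -0.05, "dz": 0, "twist": 1.38}

```text
clock: 9.95
position: [0.612, -0.1431, 0.1605]
tool_rot: [-0.253, 1.562, 2.696]
force: [-1.7, 2.5, 4.5]
grip_width: 0.0088
```

>>> arm_command:
  commands:
    - {"dx": 0, "dy": 0, "dz": 0, "twist": 0}

```text
clock: 10.03
position: [0.6117, -0.1429, 0.1606]
tool_rot: [-0.197, 1.561, 2.748]
force: [-0.2, -2.7, 4.3]
grip_width: 0.0085
```

```bash
python3 - <<'E'
from h import *
where()
E
```

```text
t 10.03 grasp fixture 0.0438 -0.0002 0.1716 jaw angle in fixture -1.382 q7 -1.603 w 0.0085 F fix [0.81, -2.57, 4.27] M [-0.87 -0.63  0.25] ang 1.306 tilt [-0.0089  0.0037 -1.    ]
```

>>> arm_command:
  commands:
    - {"dx": 0, "dy": 0, "dz": 0, "twist": 0}
    - {"dx": 0, "dy": 0, "dz": 0, "twist": 0}
    - {"dx": 0, "dy": 0, "dz": 0, "twist": 0}
    - {"dx": 0, "dy": 0, "dz": 0, "twist": 0}
    - {"dx": -3, "dy": 0, "dz": 0, "twist": 0}
    - {"dx": -6, "dy": 0, "dz": 0, "twist": 0}
    - {"dx": -6, "dy": 0, "dz": 0, "twist": 0}
    - {"dx": -6, "dy": 0, "dz": 0, "twist": 0}
  grip: -0.2
  squeeze: 40

```text
clock: 10.7
position: [0.613, -0.1434, 0.2221]
tool_rot: [-0.315, 1.564, 2.63]
force: [-0.1, -0.2, -0.2]
grip_width: 0.0512
```

```bash
python3 - <<'E'
from h import *
where(); print(plan(ballp(2.556,.09)+.07*Z,X))
cv2.imwrite('pics/w5.png',imaging.grab_frame('wrist')[:,:,::-1])
s=imaging.grab_frame('scene')[185:325,270:410,::-1]
cv2.imwrite('pics/s5.png',cv2.resize(s,(600,600),interpolation=2))
i=imaging.camera_info('wrist');print(proj(i,[fx(.045,0,.158+.012),fx(.068,0,.17),fx(.022,0,.17)]))
E
```

```text
t 10.7 grasp fixture 0.0452 -0.0002 0.2331 jaw angle in fixture -1.382 q7 -1.604 w 0.0512 F fix [-0.07, -0.21, -0.24] M [-0.05 -0.01  0.  ] ang 1.303 tilt [-0.0058  0.0033 -1.    ]
(array([ 0.59,  6.13, 13.4 ]), np.float64(-1.382))
[[313.74326149 225.38378677]
 [320.0811661  194.864252  ]
 [307.85451072 253.72110444]]
```

View pics/w5.png

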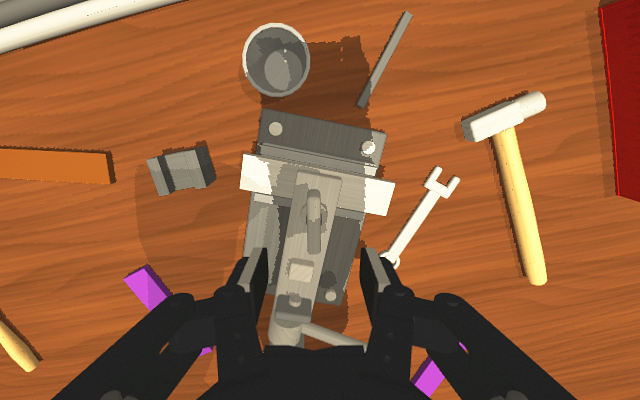

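View pics/s5.png

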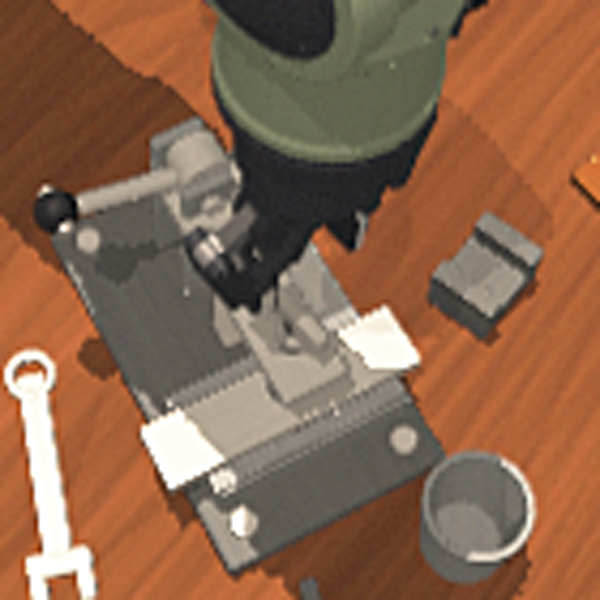

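The wings stand at (314,190)–(314,253), aligned with the jaws, so the nut is at about 2.95 rad. Now back to the ball.

>>> arm_command:
  commands:
    - {"dx": 0.1, "dy": 0.6, "dz": 1.4, "twist": -0.12}
    - {"dx": 0.2, "dy": 1.2, "dz": 2.7, "twist": -0.24}
    - {"dx": 0.3, "dy": 1.8, "dz": 4, "twist": -0.36}
    - {"dx": 0.4, "dy": 2.5, "dz": 5.5, "twist": -0.48}
    - {"dx": 0.5, "dy": 3.2, "dz": 7, "twist": -0.6}
    - {"dx": 0.6, "dy": 4, "dz": 8.8, "twist": -0.72}
    - {"dx": 0.6, "dy": 4.8, "dz": 10.5, "twist": -0.84}
    - {"dx": 0.6, "dy": 5.5, "dz": 12, "twist": -0.96}
    - {"dx": 0.6, "dy": 6.1, "dz": 13.4, "twist": -1.08}
    - {"dx": 0.6, "dy": 6.1, "dz": 13.4, "twist": -1.2}
    - {"dx": 0.6, "dy": 6.1, "dz": 13.4, "twist": -1.32}
    - {"dx": 0.6, "dy": 6.1, "dz": 13.4, "twist": -1.38}

```text
clock: 11.8
position: [0.4679, -0.1767, 0.2145]
tool_rot: [-1.592, 1.559, 2.74]
force: [0.2, 0.4, -0.1]
grip_width: 0.051
```

>>> arm_command:
  commands:
    - {"dx": 0, "dy": 0, "dz": 0, "twist": 0}
    - {"dx": 0, "dy": 0, "dz": 0, "twist": 0}

```text
clock: 11.97
position: [0.4674, -0.1766, 0.2137]
tool_rot: [-1.603, 1.558, 2.726]
force: [0.2, 0.8, -0.5]
grip_width: 0.051
```

```bash
python3 - <<'E'
from h import *
where(); 
cv2.imwrite('pics/w6.png',imaging.grab_frame('wrist')[:,:,::-1])
i=imaging.camera_info('wrist');print(proj(i,[ballp(2.556),ballp(2.6)]))
im=cv2.imread('pics/w6.png')
m=(im.max(2)<40).astype('uint8'); n,l,st,c=cv2.connectedComponentsWithStats(m)
print([(c[k].round(1),st[k]) for k in range(1,n) if st[k,4]>150])
print(plan(ballp(2.556,.092)))
E
```

```text
t 11.97 grasp fixture -0.0771 -0.0858 0.2247 jaw angle in fixture 0.003 q7 -0.267 w 0.051 F fix [-0.14, 0.85, -0.51] M [0.04 0.03 0.01] ang 2.037 tilt [-0.0118  0.0052 -0.9999]
[[318.89664453 225.32806924]
 [318.85751938 224.79399571]]
[(array([317.1, 225. ]), array([301, 209,  33,  33, 878], dtype=int32)), (array([313.5, 350.8]), array([   52,   248,   524,   152, 34003], dtype=int32))]
(array([6.63, 0.28, 0.18]), 0)
```

View pics/w6.png

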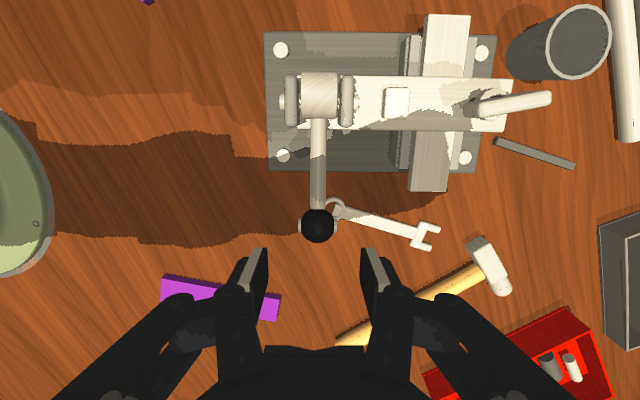

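```bash
cat >> h.py <<'E'
PY,PZ=-.002,.133
def bp(a,L=.090,off=(0,0),xo=-.076): return fx(xo,PY+L*np.cos(a+.27)+off[0],PZ+L*np.sin(a+.27)+off[1])
def lev():
    s=sensors.observe();R=Ro.from_euler('xyz',s['tool_rot']).as_matrix()
    g=s['position']-R[:,0]*.011; f=g-O; y,z=f@Y-PY,g[2]-PZ; th=np.arctan2(z,y);r=np.hypot(y,z)
    er=np.array([np.cos(th),np.sin(th)]);et=np.array([-er[1],er[0]]);F=np.array([s['force']@Y,s['force'][2]])
    print('t %.2f a %.3f r %.4f Fr %.1f Ft %.1f Fx %.1f w %.4f'%(s['clock'],th-.27,r,F@er,F@et,s['force']@X,s['grip_width']))
E
python3 - <<'E'
from h import *
i=imaging.camera_info('wrist')
P=onz(i,317.1,225,.158)-O; print(P@X,P@Y); lev()
print(plan(fx(-.076,P@Y,.159)))
E
```

```text
-0.07631470729975241 -0.08527920871532513
t 12.02 a 2.040 r 0.1243 Fr -0.5 Ft -0.5 Fx 0.1 w 0.0512
(array([ 6.59,  0.18, -0.04]), 0)
```

>>> arm_command:
  commands:
    - {"dx": 2, "dy": 0.18, "dz": 0, "twist": 0}
    - {"dx": 4.5, "dy": 0.18, "dz": 0, "twist": 0}
    - {"dx": 6.5, "dy": 0.18, "dz": 0, "twist": 0}
    - {"dx": 6.5, "dy": 0.18, "dz": 0, "twist": 0}
    - {"dx": 6.5, "dy": 0.18, "dz": 0, "twist": 0}

```text
clock: 12.43
position: [0.4681, -0.1767, 0.1485]
tool_rot: [-1.583, 1.556, 2.745]
force: [-0.5, 0.4, -0.2]
grip_width: 0.0513
```

>>> arm_command:
  commands:
    - {"dx": 0, "dy": 0, "dz": 0, "twist": 0}
    - {"dx": 0, "dy": 0, "dz": 0, "twist": 0}
    - {"dx": 0, "dy": 0, "dz": 0, "twist": 0}
    - {"dx": 0, "dy": 0, "dz": 0, "twist": 0}
    - {"dx": 0, "dy": 0, "dz": 0, "twist": 0}
    - {"dx": 0, "dy": 0, "dz": 0, "twist": 0}
    - {"dx": 0, "dy": 0, "dz": 0, "twist": 0}
  grip: 1
  squeeze: 25

```text
clock: 13.02
position: [0.4688, -0.1771, 0.149]
tool_rot: [-1.59, 1.558, 2.738]
force: [3.7, -3.4, 2.4]
grip_width: 0.0243
```

```bash
python3 - <<'E'
from h import *
lev();where()
for a in [2.5,2.4,2.3,2.2,2.1,2.0,1.9]: print(a,plan(bp(a)))
E
```

```text
t 13.02 a 2.560 r 0.0879 Fr 2.4 Ft -1.8 Fx 4.8 w 0.0243
t 13.02 grasp fixture -0.0757 -0.0856 0.16 jaw angle in fixture 0.001 q7 -0.308 w 0.0243 F fix [4.76, -1.77, 2.44] M [-0.73 -1.05 -0.03] ang 2.535 tilt [-0.0118  0.005  -0.9999]
2.5 (array([-0.57, -0.04,  0.02]), 0)
2.4 (array([-1.39, -0.05, -0.35]), 0)
2.3 (array([-2.17, -0.06, -0.79]), 0)
2.2 (array([-2.9 , -0.07, -1.32]), 0)
2.1 (array([-3.58, -0.08, -1.91]), 0)
2.0 (array([-4.19, -0.08, -2.57]), 0)
1.9 (array([-4.74, -0.09, -3.29]), 0)
```

>>> arm_command:
  commands:
    - {"dx": -0.55, "dy": 0, "dz": 0, "twist": 0}
    - {"dx": -1.4, "dy": 0, "dz": -0.35, "twist": 0}
    - {"dx": -2.15, "dy": 0, "dz": -0.8, "twist": 0}
    - {"dx": -2.5, "dy": 0, "dz": -1.05, "twist": 0}
    - {"dx": -2.6, "dy": 0, "dz": -1.1, "twist": 0}

```text
clock: 13.43
position: [0.4736, -0.1661, 0.1753]
tool_rot: [-1.652, 1.558, 2.677]
force: [4.6, 4.5, -6.5]
grip_width: 0.024
```

```bash
python3 - <<'E'
from h import *
lev()
for a in [2.2,2.1,2.0,1.9,1.85,1.8]: print(a,plan(bp(a)))
E
```

```text
t 13.43 a 2.232 r 0.0893 Fr -8.6 Ft 1.7 Fx 2.6 w 0.0240
2.2 (array([-0.27, -0.06, -0.12]), 0)
2.1 (array([-0.94, -0.07, -0.72]), 0)
2.0 (array([-1.56, -0.08, -1.38]), 0)
1.9 (array([-2.1 , -0.08, -2.09]), 0)
1.85 (array([-2.34, -0.08, -2.47]), 0)
1.8 (array([-2.57, -0.09, -2.86]), 0)
```

>>> arm_command:
  commands:
    - {"dx": -0.2, "dy": 0, "dz": -0.15, "twist": 0}
    - {"dx": -0.5, "dy": 0, "dz": -0.45, "twist": 0}
    - {"dx": -0.85, "dy": 0, "dz": -0.75, "twist": 0}
    - {"dx": -1.15, "dy": 0, "dz": -1.1, "twist": 0}
    - {"dx": -1.5, "dy": 0, "dz": -1.45, "twist": 0}

```text
clock: 13.85
position: [0.4788, -0.1534, 0.1907]
tool_rot: [-1.557, 1.558, 2.771]
force: [0.4, -5.7, 2.6]
grip_width: 0.0242
```

```bash
python3 - <<'E'
from h import *
lev()
for a in [1.9,1.85,1.8,1.75,1.7,1.65,1.6]: print(a,plan(bp(a,.089)))
E
```

```text
t 13.85 a 2.001 r 0.0898 Fr 5.3 Ft 2.2 Fx 2.6 w 0.0242
1.9 (array([-0.48, -0.08, -0.77]), 0)
1.85 (array([-0.72, -0.08, -1.14]), 0)
1.8 (array([-0.94, -0.08, -1.53]), 0)
1.75 (array([-1.15, -0.08, -1.92]), 0)
1.7 (array([-1.33, -0.09, -2.33]), 0)
1.65 (array([-1.49, -0.09, -2.74]), 0)
1.6 (array([-1.64, -0.09, -3.17]), 0)
```

>>> arm_command:
  commands:
    - {"dx": -0.25, "dy": 0, "dz": -0.35, "twist": 0}
    - {"dx": -0.55, "dy": 0, "dz": -0.75, "twist": 0}
    - {"dx": -0.75, "dy": 0, "dz": -1.1, "twist": 0}

```text
clock: 14.1
position: [0.4829, -0.1436, 0.1988]
tool_rot: [-1.473, 1.558, 2.854]
force: [-2.1, -8.8, 11.1]
grip_width: 0.0244
```

```bash
python3 - <<'E'
from h import *
lev()
for a in [1.8,1.75,1.7,1.65,1.6]: print(a,plan(bp(a,.0895)))
E
```

```text
t 14.10 a 1.853 r 0.0902 Fr 14.1 Ft 1.8 Fx 1.4 w 0.0244
1.8 (array([-0.17, -0.09, -0.45]), 0)
1.75 (array([-0.38, -0.09, -0.85]), 0)
1.7 (array([-0.56, -0.09, -1.25]), 0)
1.65 (array([-0.73, -0.09, -1.67]), 0)
1.6 (array([-0.87, -0.09, -2.09]), 0)
```

>>> arm_command:
  commands:
    - {"dx": -0.3, "dy": 0, "dz": -0.3, "twist": 0}
    - {"dx": -0.5, "dy": 0, "dz": -0.65, "twist": 0}
    - {"dx": -0.65, "dy": 0, "dz": -0.95, "twist": 0}

```text
clock: 14.35
position: [0.4867, -0.134, 0.2053]
tool_rot: [-1.514, 1.558, 2.814]
force: [3.8, 0.4, -5.3]
grip_width: 0.0239
```

```bash
python3 - <<'E'
from h import *
lev()
for a in [1.65,1.6,1.55,1.5,1.45,1.4]: print(a,plan(bp(a,.092)))
E
```

```text
t 14.35 a 1.719 r 0.0912 Fr -5.5 Ft 0.5 Fx 3.4 w 0.0239
1.65 (array([-0.31, -0.08, -0.55]), 0)
1.6 (array([-0.46, -0.08, -0.99]), 0)
1.55 (array([-0.58, -0.08, -1.43]), 0)
1.5 (array([-0.69, -0.08, -1.88]), 0)
1.45 (array([-0.77, -0.08, -2.33]), 0)
1.4 (array([-0.82, -0.08, -2.79]), 0)
```

>>> arm_command:
  commands:
    - {"dx": -0.1, "dy": 0, "dz": -0.3, "twist": 0}
    - {"dx": -0.25, "dy": 0, "dz": -0.7, "twist": 0}
    - {"dx": -0.37, "dy": 0, "dz": -1.05, "twist": 0}

```text
clock: 14.6
position: [0.4909, -0.1243, 0.2095]
tool_rot: [-1.479, 1.558, 2.848]
force: [-0.2, -3.1, 5.9]
grip_width: 0.0242
```

```bash
python3 - <<'E'
from h import *
lev()
for a in [1.55,1.5,1.45,1.4,1.35,1.3]: print(a,plan(bp(a,.091)))
E
```

```text
t 14.60 a 1.595 r 0.0914 Fr 6.5 Ft 1.2 Fx 1.0 w 0.0242
1.55 (array([-0.07, -0.09, -0.4 ]), 0)
1.5 (array([-0.17, -0.09, -0.84]), 0)
1.45 (array([-0.25, -0.09, -1.29]), 0)
1.4 (array([-0.31, -0.09, -1.74]), 0)
1.35 (array([-0.34, -0.09, -2.2 ]), 0)
1.3 (array([-0.36, -0.09, -2.65]), 0)
```

>>> arm_command:
  commands:
    - {"dx": -0.15, "dy": 0, "dz": -0.35, "twist": 0}
    - {"dx": -0.23, "dy": 0, "dz": -0.7, "twist": 0}
    - {"dx": -0.28, "dy": 0, "dz": -1.0, "twist": 0}

```text
clock: 14.85
position: [0.4948, -0.1147, 0.2124]
tool_rot: [-1.479, 1.558, 2.848]
force: [0.4, -2.2, 4.1]
grip_width: 0.0241
```

```bash
python3 - <<'E'
from h import *
lev()
for a in [1.45,1.4,1.35,1.3,1.25,1.2]: print(a,plan(bp(a,.0916)))
E
```

```text
t 14.85 a 1.476 r 0.0918 Fr 4.4 Ft 1.2 Fx 1.2 w 0.0241
1.45 (array([-0.01, -0.09, -0.24]), 0)
1.4 (array([-0.07, -0.09, -0.69]), 0)
1.35 (array([-0.11, -0.09, -1.15]), 0)
1.3 (array([-0.12, -0.09, -1.61]), 0)
1.25 (array([-0.11, -0.09, -2.07]), 0)
1.2 (array([-0.07, -0.09, -2.52]), 0)
```

>>> arm_command:
  commands:
    - {"dx": -0.04, "dy": 0, "dz": -0.35, "twist": 0}
    - {"dx": -0.09, "dy": 0, "dz": -0.7, "twist": 0}
    - {"dx": -0.13, "dy": 0, "dz": -1.0, "twist": 0}

```text
clock: 15.1
position: [0.4988, -0.105, 0.214]
tool_rot: [-1.474, 1.558, 2.854]
force: [0.6, -1.5, 4.7]
grip_width: 0.0243
```

```bash
python3 - <<'E'
from h import *
lev()
for a in [1.35,1.3,1.25,1.2,1.15,1.1]: print(a,plan(bp(a,.0918)))
E
```

```text
t 15.10 a 1.362 r 0.0922 Fr 4.8 Ft 0.9 Fx 1.1 w 0.0243
1.35 (array([ 0.04, -0.1 , -0.11]), 0)
1.3 (array([ 0.02, -0.1 , -0.57]), 0)
1.25 (array([ 0.04, -0.1 , -1.03]), 0)
1.2 (array([ 0.07, -0.1 , -1.49]), 0)
1.15 (array([ 0.13, -0.1 , -1.94]), 0)
1.1 (array([ 0.21, -0.1 , -2.39]), 0)
```

>>> arm_command:
  commands:
    - {"dx": -0.03, "dy": 0, "dz": -0.35, "twist": 0}
    - {"dx": -0.03, "dy": 0, "dz": -0.7, "twist": 0}
    - {"dx": -0.02, "dy": 0, "dz": -1.0, "twist": 0}

```text
clock: 15.35
position: [0.5028, -0.0955, 0.2145]
tool_rot: [-1.463, 1.559, 2.864]
force: [-1.3, -3.2, 8.6]
grip_width: 0.0243
```

```bash
python3 - <<'E'
from h import *
lev()
for a in [1.25,1.2,1.15,1.1,1.05,1.0]: print(a,plan(bp(a,.092)))
E
```

```text
t 15.35 a 1.250 r 0.0926 Fr 8.4 Ft 3.9 Fx 0.0 w 0.0243
1.25 (array([ 0.06, -0.11,  0.01]), 0)
1.2 (array([ 0.1 , -0.11, -0.45]), 0)
1.15 (array([ 0.15, -0.11, -0.91]), 0)
1.1 (array([ 0.23, -0.11, -1.36]), 0)
1.05 (array([ 0.34, -0.1 , -1.81]), 0)
1.0 (array([ 0.46, -0.1 , -2.25]), 0)
```

Ft stepped from 0.9 to 3.9 N between 1.36 and 1.25, which looks like the bite at about upright. I'll check it at the next step.

>>> arm_command:
  commands:
    - {"dx": 0.03, "dy": 0, "dz": -0.35, "twist": 0}
    - {"dx": 0.08, "dy": 0, "dz": -0.7, "twist": 0}
    - {"dx": 0.13, "dy": 0, "dz": -1.05, "twist": 0}

```text
clock: 15.6
position: [0.507, -0.0855, 0.2136]
tool_rot: [-1.454, 1.559, 2.873]
force: [-2.3, -1.6, 11.9]
grip_width: 0.0241
```

```bash
python3 - <<'E'
from h import *
lev()
for a in [1.05,1.0,.95,.9,.85,.8]: print(a,plan(bp(a,.093)))
E
```

```text
t 15.60 a 1.133 r 0.0929 Fr 11.3 Ft 4.3 Fx -1.5 w 0.0241
1.05 (array([ 0.15, -0.12, -0.75]), 0)
1.0 (array([ 0.28, -0.12, -1.2 ]), 0)
0.95 (array([ 0.43, -0.11, -1.64]), 0)
0.9 (array([ 0.6 , -0.11, -2.07]), 0)
0.85 (array([ 0.79, -0.11, -2.5 ]), 0)
0.8 (array([ 1.  , -0.11, -2.91]), 0)
```

Bite confirmed at about 1.30 rad, where it's wanted. Now closing.

>>> arm_command:
  commands:
    - {"dx": 0.0, "dy": 0, "dz": -0.35, "twist": 0}
    - {"dx": 0.1, "dy": 0, "dz": -0.75, "twist": 0}
    - {"dx": 0.23, "dy": 0, "dz": -1.2, "twist": 0}
    - {"dx": 0.38, "dy": 0, "dz": -1.65, "twist": 0}
    - {"dx": 0.55, "dy": 0, "dz": -2.1, "twist": 0}

```text
clock: 16.02
position: [0.515, -0.0656, 0.208]
tool_rot: [-1.457, 1.559, 2.871]
force: [-0.3, -4.5, 3.8]
grip_width: 0.0239
```

```bash
python3 - <<'E'
from h import *
lev()
for a in [.8,.7,.6,.5,.4,.3]: print(a,plan(bp(a,.093)))
E
```

```text
t 16.02 a 0.894 r 0.0937 Fr 1.8 Ft 5.4 Fx 1.4 w 0.0239
0.8 (array([ 0.44, -0.11, -0.76]), 0)
0.7 (array([ 0.93, -0.1 , -1.55]), 0)
0.6 (array([ 1.49, -0.09, -2.29]), 0)
0.5 (array([ 2.13, -0.09, -2.97]), 0)
0.4 (array([ 2.82, -0.08, -3.59]), 0)
0.3 (array([ 3.58, -0.07, -4.13]), 0)
```

>>> arm_command:
  commands:
    - {"dx": 0.2, "dy": 0, "dz": -0.4, "twist": 0}
    - {"dx": 0.42, "dy": 0, "dz": -0.8, "twist": 0}
    - {"dx": 0.65, "dy": 0, "dz": -1.2, "twist": 0}
    - {"dx": 0.9, "dy": 0, "dz": -1.6, "twist": 0}
    - {"dx": 1.2, "dy": 0, "dz": -1.95, "twist": 0}
    - {"dx": 1.5, "dy": 0, "dz": -2.3, "twist": 0}

```text
clock: 16.52
position: [0.5242, -0.0431, 0.1931]
tool_rot: [-1.565, 1.56, 2.763]
force: [1.9, 0.2, 8.3]
grip_width: 0.0242
```

```bash
python3 - <<'E'
from h import *
lev()
for a in [.5,.4,.3,.2,.1,0,-.05]: print(a,plan(bp(a,.092)))
E
```

```text
t 16.52 a 0.589 r 0.0939 Fr 6.9 Ft 4.7 Fx 1.7 w 0.0242
0.5 (array([ 0.71, -0.11, -0.47]), 0)
0.4 (array([ 1.4 , -0.1 , -1.08]), 0)
0.3 (array([ 2.15, -0.1 , -1.61]), 0)
0.2 (array([ 2.95, -0.09, -2.07]), 0)
0.1 (array([ 3.79, -0.08, -2.44]), 0)
0 (array([ 4.66, -0.07, -2.73]), 0)
-0.05 (array([ 5.1 , -0.06, -2.85]), 0)
```

>>> arm_command:
  commands:
    - {"dx": 0.5, "dy": 0, "dz": -0.5, "twist": 0}
    - {"dx": 0.95, "dy": 0, "dz": -0.9, "twist": 0}
    - {"dx": 1.4, "dy": 0, "dz": -1.25, "twist": 0}
    - {"dx": 2.1, "dy": 0, "dz": -1.75, "twist": 0}
    - {"dx": 2.8, "dy": 0, "dz": -2.15, "twist": 0}
    - {"dx": 3.6, "dy": 0, "dz": -2.5, "twist": 0}
    - {"dx": 3.6, "dy": 0, "dz": -2.5, "twist": 0}

```text
clock: 17.1
position: [0.5337, -0.0187, 0.1556]
tool_rot: [-1.641, 1.56, 2.688]
force: [7.8, 0.1, -2.2]
grip_width: 0.024
```

```bash
python3 - <<'E'
from h import *
lev();where()
for a in [.1,0,-.05,-.1]: print(a,plan(bp(a,.093)))
E
```

```text
t 17.10 a 0.097 r 0.0937 Fr 2.0 Ft -3.1 Fx 7.2 w 0.0240
t 17.1 grasp fixture -0.0752 0.0855 0.1666 jaw angle in fixture 0.003 q7 -0.639 w 0.024 F fix [7.19, 2.98, -2.22] M [ 0.05 -1.73  0.08] ang 0.134 tilt [-0.0095  0.0046 -0.9999]
0.1 (array([-0.  , -0.08,  0.08]), 0)
0 (array([ 0.88, -0.07, -0.21]), 0)
-0.05 (array([ 1.33, -0.07, -0.33]), 0)
-0.1 (array([ 1.79, -0.06, -0.42]), 0)
```

>>> arm_command:
  commands:
    - {"dx": 0.4, "dy": -0.1, "dz": -0.1, "twist": 0}
    - {"dx": 0.7, "dy": -0.1, "dz": -0.15, "twist": 0}
    - {"dx": 0.9, "dy": -0.1, "dz": -0.2, "twist": 0}
    - {"dx": 0.9, "dy": -0.1, "dz": -0.2, "twist": 0}

```text
clock: 17.43
position: [0.5348, -0.0164, 0.1471]
tool_rot: [-1.775, 1.563, 2.554]
force: [4.5, -3.6, 17.1]
grip_width: 0.024
```

```bash
python3 - <<'E'
from h import *
lev();where()
E
```

```text
t 17.43 a 0.002 r 0.0935 Fr 3.0 Ft 16.9 Fx 5.5 w 0.0240
t 17.43 grasp fixture -0.075 0.088 0.1581 jaw angle in fixture 0.002 q7 -0.65 w 0.024 F fix [5.49, -1.65, 17.09] M [-0.57 -0.91  0.03] ang 0.039 tilt [-0.0066  0.0044 -1.    ]
```

Ft is 17 N at a≈0.00, so the closed stop is reached. A small extra press, then release and rise.

>>> arm_command:
  commands:
    - {"dx": 0.2, "dy": 0, "dz": 0, "twist": 0}
    - {"dx": 0.2, "dy": 0, "dz": 0, "twist": 0}
    - {"dx": 0, "dy": 0, "dz": 0, "twist": 0}

```text
clock: 17.68
position: [0.535, -0.0163, 0.1469]
tool_rot: [-1.8, 1.563, 2.529]
force: [4.1, -2.0, -3.1]
grip_width: 0.024
```

```bash
python3 - <<'E'
from h import *
lev()
E
```

```text
t 17.68 a -0.001 r 0.0936 Fr -1.1 Ft -2.9 Fx 4.6 w 0.0240
```

>>> arm_command:
  commands:
    - {"dx": 0, "dy": 0, "dz": 0, "twist": 0}
    - {"dx": 0, "dy": 0, "dz": 0, "twist": 0}
    - {"dx": 0, "dy": 0, "dz": 0, "twist": 0}
    - {"dx": 0, "dy": 0, "dz": 0, "twist": 0}
    - {"dx": -3, "dy": 0, "dz": 0, "twist": 0}
    - {"dx": -7, "dy": 0, "dz": 0, "twist": 0}
    - {"dx": -10, "dy": 0, "dz": 0, "twist": 0}
    - {"dx": -10, "dy": 0, "dz": 0, "twist": 0}
    - {"dx": -10, "dy": 0, "dz": 0, "twist": 0}
  grip: -0.2

```text
clock: 18.43
position: [0.5361, -0.0167, 0.2481]
tool_rot: [-2.04, 1.565, 2.289]
force: [-0.2, 0.3, -0.7]
grip_width: 0.0509
```

```bash
python3 - <<'E'
from h import *
where()
cv2.imwrite('pics/w7.png',imaging.grab_frame('wrist')[:,:,::-1])
i=imaging.camera_info('wrist');print(proj(i,[bp(0),bp(.15),ballp(0),ballp(.15)]))
im=cv2.imread('pics/w7.png')
m=(im.max(2)<40).astype('uint8'); n,l,st,c=cv2.connectedComponentsWithStats(m)
print([(c[k].round(1),st[k]) for k in range(1,n) if st[k,4]>150])
s=imaging.grab_frame('scene')[185:325,270:410,::-1]
cv2.imwrite('pics/s7.png',cv2.resize(s,(600,600),interpolation=2))
E
```

```text
t 18.43 grasp fixture -0.0737 0.0882 0.2591 jaw angle in fixture 0.002 q7 -0.595 w 0.0509 F fix [-0.32, 0.23, -0.72] M [-0.01  0.02  0.05] ang 0.701 tilt [-0.0037  0.0043 -1.    ]
[[313.71948364 213.76840141]
 [313.59811561 224.44834   ]
 [314.91713402 210.372035  ]
 [314.85188402 220.7945477 ]]
[(array([38.3, 42. ]), array([ 17,   0,  47,  85, 293], dtype=int32)), (array([68.5, 36. ]), array([ 41,   0,  46,  68, 198], dtype=int32)), (array([312.9, 210.7]), array([300, 197,  27,  29, 618], dtype=int32)), (array([313.8, 352. ]), array([   52,   248,   525,   152, 32200], dtype=int32)), (array([ 17.8, 304.9]), array([  0, 275,  30,  72, 417], dtype=int32))]
```

View pics/w7.png

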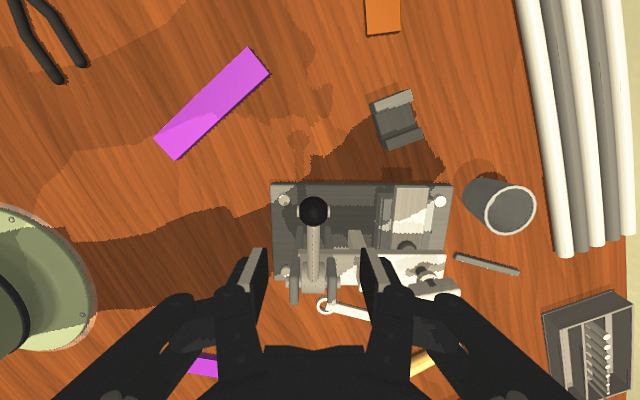

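View pics/s7.png

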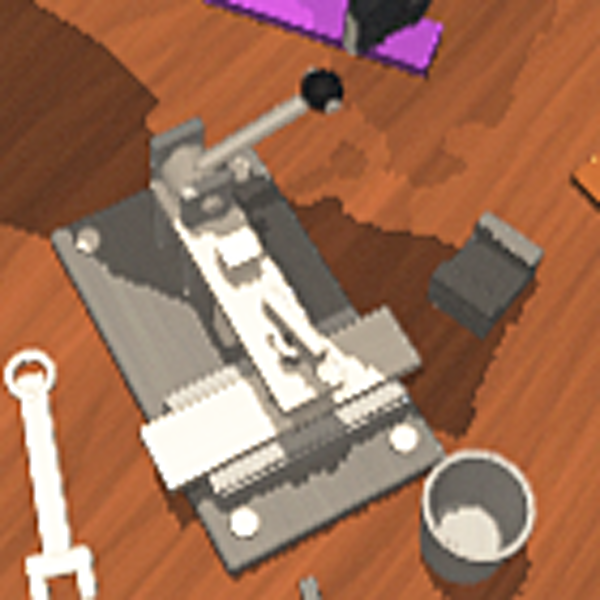

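The ball is at (313,211), where the closed model puts it (315,210). The bar's corners in the scene view haven't moved, and the gripper is clear. Handing in.

```bash
python3 - <<'E'
from workcell import order
print(order.job_done())
E
```

```text
the job is handed in; nothing more can be done
None
```

The clamp is shut on the bar with the handle at its closed stop, and I handed the job in at about 18 s. No verdict was reported.

**What I did:** I flipped the handle over to about 2.56 rad and screwed the nut from about 0.15 to 2.95 rad with the clamp open. I then closed the handle slowly, feeling the resistance, pressed it onto its stop and let go.

**Last checks:**
- **Bite:** resistance rose from about 1 N to 4 N between 1.36 and 1.25 rad, so the handle began to bite at about upright. By the spring figures that means roughly 57–62 N on the bar; I could not measure that force directly.
- **Handle:** it met the stop (17 N) at about 0.00 rad. After release the ball showed within 2 pixels of where the closed position puts it.
- **Bar and gripper:** the bar looks unmoved in the scene picture, by eye only. The gripper was about 10 cm above the ball and touching nothing.

**What went wrong or disagreed:**
- My first arc radius for the handle was a few mm small, which pressed about 33 N into the handle until I corrected it.
- My first grip on the nut caught the round hub below the wings, so I gripped again 10 mm higher.
- The finger opening read 24 mm on the 26 mm ball and 9 mm on the 10 mm wings.

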